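# Dispense one creamer into the dish

### The job

Put the oblong white dish on the counter under the outlet of the creamer dispenser, lengthwise, in line with the slide and with its back end close to the pedestal, so that it will catch what falls. Then pull the dispenser's sprung slide out by its red tab, once and all the way to its stop, so that one creamer pod drops into the dish, and ease the slide back until it is fully home: do not let it snap back. Leave the dish under the outlet with the pod in it, the other two pods in the dispenser, and do not disturb the mug, the sugar jar or the syrup bottle.

Things in the scene. Friction and masses are not known exactly. Their poses are not given: they have to be found in the camera images.
- dispenser: Fixed creamer dispenser. Origin on the counter under the axis of its clear magazine (48 x 48 mm, 78 to 132 mm high, two pods inside). Its -x is its front, to which the slide is pulled; z up. Steel pedestal 66 mm wide, x -24 to +110 mm, 50 mm high; over it a floor (50 to 56 mm high) whose lip overhangs to x -55 mm; behind the magazine a grey cover, 84 mm high.
- slide (a joint): Black sprung slide bar, 56 mm wide, 56 to 75 mm above the counter, with a pocket for one pod. Value: m pulled out along the dispenser's -x; 0 = home, 0.080 = at its stop. The spring pulls it home with 2 N (home) to 6 N (stop). The pod falls out only near the stop, about 78 mm in front of the magazine's axis.
- pull_tab (a point): Centre of the top edge, 107 mm above the counter, of the red upright tab on the slide's front end; moves with the slide. Tab 10 mm thick (along the slide), 44 mm wide, 32 mm above the slide's top. With the slide home it is at x = -80 mm in the dispenser's frame, with 51 mm free between its rear face and the magazine.
- outlet (a point): Point, fixed on the dispenser, where the pod drops: x = -78 mm, y = 0, 56 mm above the counter, in the dispenser's frame.
- dish: Loose white ceramic oblong dish, 130 mm long (its x), 64 mm wide (its y), 22 mm tall, open on top, walls 4 mm, about 0.25 kg. Origin at the centre of its underside. It can be gripped across its width. With its back end nearly at the pedestal its centre is near x = -95 mm in the dispenser's frame.
- pod_low: White creamer pod with a blue lid, 38 mm diameter, 20 mm tall, 20 g, in the slide's pocket: the one to be dispensed. Origin at the centre of its underside.
- pod_mid: Same kind of pod, second in the stack; stays in the dispenser (it drops into the pocket when the slide is home again).
- pod_top: Same kind of pod, top of the stack; stays in the dispenser.
- mug: Blue mug, bystander, 80 mm diameter, 90 mm tall, handle at its +y. Origin at the centre of its underside.
- sugar_jar: Glass sugar jar, bystander, 70 mm diameter, 110 mm tall. Origin at the centre of its underside.
- syrup_bottle: Amber syrup bottle with a black cap, bystander, 60 mm diameter, 150 mm tall. Origin at the centre of its underside.
Not all that is in view belongs to the job. Of the things that look like the dispenser, the smaller one is meant.

How it is judged:
By the outcome, as a careful person would: the job done as asked, in the order asked, and still so for the second after the job is handed in, with the robot touching nothing.
It also fails if it takes over 64 s, if anything falls off the work surface, if the arm or the gripper's body presses on something with over 40 N, if the wrist force passes 120 N, or if a joint passes its speed limit or range.

### The arm

A 6-joint arm with a two-finger parallel gripper is mounted at the origin on the work surface. World frame = base frame: x ahead of the robot, y to its left, z up, the work surface at z = 0. Lengths are in m, angles in rad, forces in N, time in s.
With the tool pointing down it reaches from about 0.35 to 0.85 m from the base axis. Payload 8.1 kg.
Tool frame: the origin (TCP) lies at the very end of the fingers, on their centre line; the grasp point (between the pads) lies 19 mm behind it; z points along the fingers, y is the line along which they close (so a half turn about z gives the same grasp; the last joint's range is limited). The gripper opens to 93 mm and grips with 3 to 60 N. Pads are 15 mm wide; open, the fingers measure 128 mm over their backs; the gripper's body (75 mm by 188 mm) begins 65 mm behind the grasp point.
Start: joints at [1.113, 0.13, 1.488, -0, 1.523, -0.085], TCP at [0.219, 0.559, 0.219] pointing down, gripper open.
Joint ranges: [-2.96, 2.96], [-0.89, 2.26], [0.02, 2.5], [-1.34, 4.48], [0, 2.73], [-2.66, 2.66]. Speed limits (rad/s): [2.39, 2.39, 2.79, 3.14, 3.14, 3.14].

### API

Orientations are given as a rotation vector (axis times angle).
In Python, from plant import robot, imaging gives the robot as it stands.
- The arm moves only by the tool jog_arm, never from a script. Its argument "rows" is a list of rows, each a list of 2 entries, a list of its own where there are three numbers: the shift along the tool's x, y, z each as a share of 0.2 m, from -1 to 1, then the turn, a rotation vector about the tool's x, y, z each as a share of pi/2 rad, from -1 to 1. A call has 1 to 5 rows; each row is the pose to reach, as a shift and turn from the pose commanded when the call began, along the tool's axes at that moment; what a row does not reach only later rows make up. A row lasts 1/10 s, in which the tool goes at most 50 mm and 8.59 degrees, less where a joint would pass 70% of its speed; a pose out of reach is approached as far as the arm can. A call with a number of a shift or a turn outside -1 to 1 is refused whole. A call with a gripper value outside its range is refused whole. "hand" is the closure, from -1 (fully open) to 1 (shut), set as the call begins (left out, the last holds). The fingers move at their own pace and stop on an object; "squeeze" is the grip in N (left out, the last holds). Time passes only in rows, so rows that repeat a pose let the fingers close. It gives the time, the measured TCP pose, the force, the opening and the grip force at its end, in the units of the state.
- robot.read_state(): the state, without advancing time (a new reading comes with each control period).
- imaging.read_camera(name): name is "side" or "top" or "wrist"; returns a dict with "frame" (384x512x3 uint8, red, green, blue), "vertical_fov" (degrees; the focal length in pixels is half the picture's height over the tangent of half this angle, whatever the lens; pixels are square), "cx", "cy" (the principal point, pixels), "k1" (the pictures are not rectified: a ray, as slopes to the right and down, at radius r is drawn at 1 + k1 r^2 times it, then the intrinsics apply), "R" (3x3) and "t" (3): a world point X has camera coordinates R X + t. Camera axes: x right, y down, z forward; pixel columns grow to the right and rows downward; lengths in m; the calibration is good to about 2 mm. A picture is of the moment at which its call begins. There is no depth.
- robot.close_job(): hands the job in; it is judged then, once.
The state is a dict: "t": time; "q": joint angles; "dq": joint speeds; "joint_torque": joint torques, N m; "tool_pos": TCP position; "orientation": TCP orientation; "force": force on the tool from outside, world axes, zero at the start; "wrist_torque": the same for the moment, N m; "opening": finger opening in m; "gripper_force": force on a finger pad.
Only numpy, scipy, OpenCV 4.12 (cv2) and the standard library are available. Lean on these libraries where they do the work, as an engineer would, in place of code of your own. Each camera call takes 0.05 s, during which the arm holds its last target. There are 200 camera calls.

## Working session

There is one attempt and no reset: what is moved stays moved. The work goes in short steps, Python scripts to look and compute and a tool call to move; the robot and the scene stay as the last step left them, time stands still between calls to the robot, and variables do not carry over. Pictures are saved under pics/ and viewed, at most 10 in all, crops included, and the job is handed in when it is done.

Besides the shell and the picture viewer there is one more tool, called after "Emit:" as name(argument=value, ...), one argument or row to a line, values as JSON. jog_arm: Moves the arm, as the interface text tells. Its arguments: {"type":"object","properties":{"rows":{"type":"array"},"hand":{"type":"number"},"squeeze":{"type":"number"}},"required":["rows"]}

```bash
mkdir -p pics
cat > h.py <<'E'
import numpy as np, cv2
from plant import robot, imaging
def cam(n):
    c=imaging.read_camera(n); h=c["frame"].shape[0]
    c["f"]=h/2/np.tan(np.radians(c["vertical_fov"])/2); c["R"]=np.array(c["R"]); c["t"]=np.array(c["t"]); return c
def save(c,name): cv2.imwrite("pics/"+name,c["frame"][:,:,::-1])
def ray(c,u,v):
    K=np.array([[c["f"],0,c["cx"]],[0,c["f"],c["cy"]],[0,0,1]])
    p=cv2.undistortPoints(np.array([[[u,v]]],float),K,np.array([c["k1"],0,0,0.]),None,None)  # see fix below
    d=np.array([*((np.array([u,v])-[c["cx"],c["cy"]])/c["f"]),1.])
    m=d[:2].copy(); s=m.copy()
    for _ in range(30): s=m/(1+c["k1"]*(s@s))
    return -c["R"].T@c["t"], c["R"].T@np.array([*s,1])
def onz(c,u,v,z):
    o,d=ray(c,u,v); return o+d*(z-o[2])/d[2]
def proj(c,X):
    p=c["R"]@np.array(X)+c["t"]; s=p[:2]/p[2]; s=s*(1+c["k1"]*(s@s)); return s*c["f"]+[c["cx"],c["cy"]]
E
sed -i '/K=np/d;/undistortPoints/d' h.py
python3 - <<'E'
from h import *
s=robot.read_state(); print(s)
ims=[]
for n in("top","side"):
    c=cam(n); save(c,n+"0.png"); print(n,c["f"],c["k1"],-c["R"].T@c["t"],c["R"].round(3).tolist())
E
```

```text
{'t': 0.0, 'q': array([ 1.11263044e+00,  1.31132340e-01,  1.48927276e+00, -1.83197429e-05,
        1.52299595e+00, -8.53989582e-02]), 'dq': array([ 0.000994  ,  0.00110416, -0.00096568, -0.00021025, -0.00083955,
       -0.00055797]), 'joint_torque': array([-3.10000803e-03, -5.59835815e+01, -4.91764069e+01,  7.61867152e-02,
        3.54678452e-02, -1.85856998e-04]), 'tool_pos': array([0.21825017, 0.55829054, 0.21760824]), 'orientation': array([-5.82068344e-01, -3.08672221e+00,  2.74367218e-03]), 'force': array([0.32913531, 0.26723448, 0.43333088]), 'wrist_torque': array([ 0.00954722, -0.02373437, -0.0023403 ]), 'gripper_force': 0.0, 'opening': 0.09299616894990854}
top 358.32364385182285 0.021460637228294215 [ 0.43186809 -0.05832639  0.93904962] [[0.014, -1.0, -0.008], [-0.982, -0.013, -0.187], [0.187, 0.01, -0.982]]
side 424.1255608537378 0.005034010984303765 [-0.15508758 -0.80240067  0.7198534 ] [[0.734, -0.678, 0.021], [-0.342, -0.397, -0.852], [0.586, 0.619, -0.523]]
```

View pics/top0.png

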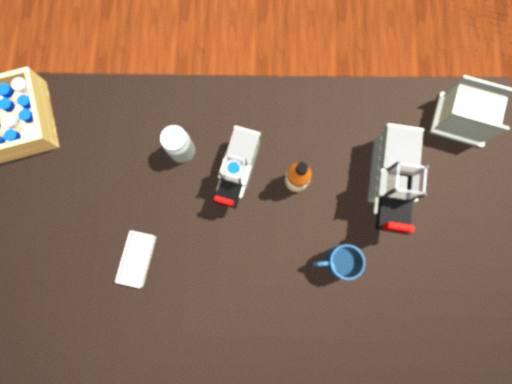

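View pics/side0.png

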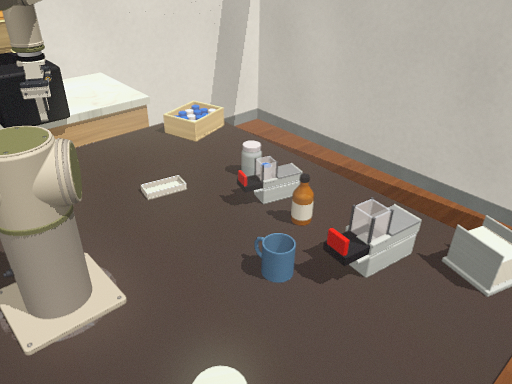

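The top view shows the small dispenser (tab near 225,201; cover's rear end near 247,130), the dish at (136,259), the jar at (178,145), the bottle at (298,177) and the mug at (346,262). The side view agrees: dish (164,187), small tab (243,178), and the larger look-alike on the right.

```bash
cat > m.py <<'E'
from h import *
def comp(mask,roi):
    m=np.zeros_like(mask); x0,y0,x1,y1=roi; m[y0:y1,x0:x1]=mask[y0:y1,x0:x1]
    n,l,s,ce=cv2.connectedComponentsWithStats(m); k=1+np.argmax(s[1:,4]); return (l==k).astype(np.uint8)
def rect(m,c,z):
    p=cv2.findContours(m,0,1)[0]; p=max(p,key=len)[:,0]
    w=np.array([onz(c,u,v,z)[:2] for u,v in p],np.float32)
    r=cv2.minAreaRect(w*1000); b=cv2.boxPoints(r)/1000
    e=[b[1]-b[0],b[2]-b[1]]; e=max(e,key=np.linalg.norm)
    return np.array(r[0])/1000,np.array(r[1]),np.degrees(np.arctan2(e[1],e[0]))
def red(c):
    f=c["frame"].astype(int); return ((f[...,0]>130)&(f[...,1]<70)&(f[...,2]<70)).astype(np.uint8)
def white(c,th=150):
    f=c["frame"].astype(int); return ((f.min(2)>th)).astype(np.uint8)
E
python3 - <<'E'
from m import *
c=cam("top"); s=cam("side")
print("dish",rect(comp(white(c),(100,215,175,300)),c,.022))
rm=comp(red(c),(205,185,245,215)); print("tab top",rect(rm,c,.107))
rs=comp(red(s),(230,165,255,195)); ys,xs=np.nonzero(rs); print("side red centroid",xs.mean(),ys.mean(), xs.min(),xs.max(),ys.min(),ys.max())
cv=comp(white(c,120),(210,115,270,200)); print("cover",rect(cv,c,.084))
f=c["frame"].astype(int); b=comp(((f[...,2]-f[...,0]>60)).astype(np.uint8),(215,150,250,185)); ys,xs=np.nonzero(b); print("pod",xs.mean(),ys.mean(),onz(c,xs.mean(),ys.mean(),.116))
# overlay crops
def up(cc,x0,y0,x1,y1): return cv2.resize(cc["frame"][y0:y1,x0:x1,::-1],(390,390),interpolation=cv2.INTER_CUBIC)
cv2.imwrite("pics/crop1.png",np.hstack([up(c,195,110,285,200+0),up(s,225,145,315,235)]))
p=[("mug",346,262,.09),("jar",176,138,.11),("bottle",302,167,.15)]
for n,u,v,z in p: print(n,onz(c,u,v,z))
E
```

```text
dish (array([0.43188516, 0.25418623]), array([ 73.73983002, 135.27745056]), np.float32(-11.344326))
tab top (array([0.5691463 , 0.02814769]), array([49.52088165, 16.94991684]), np.float32(74.723274))
side red centroid 241.91752577319588 177.68041237113403 238 246 170 185
cover (array([ 0.67273322, -0.00231718]), array([ 78.97504425, 176.92175293]), np.float32(-16.021046))
pod 233.0940170940171 167.23076923076923 [0.64704601 0.00725994 0.116     ]
mug [ 0.43064127 -0.25850936  0.09      ]
jar [0.7198993  0.14814701 0.11      ]
bottle [ 0.64063485 -0.15182585  0.15      ]
```

View pics/crop1.png

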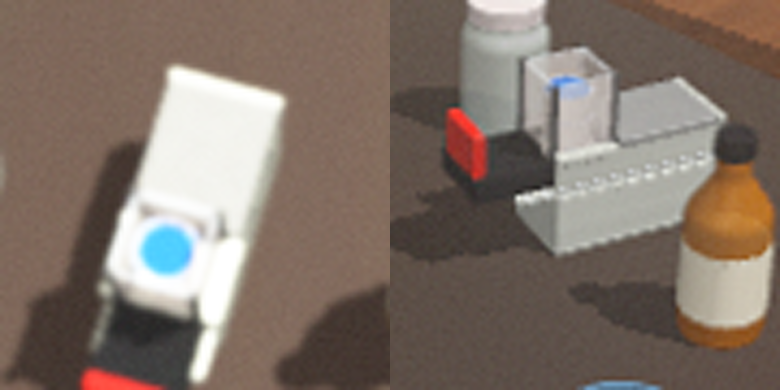

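The crop shows the blue top lid centred at the magazine axis and the dispenser's line running from the tab to the cover. The axis is about (0.648, 0.0075) and the yaw about -15°. The dish is at about (0.432, 0.257) with a yaw of -11°. I'll grip it by its front end.

```bash
cat > go.py <<'E'
import sys
from h import *
from scipy.spatial.transform import Rotation as Ro
def go(x,y,z,yaw):
    s=robot.read_state(); R=Ro.from_rotvec(s["orientation"]).as_matrix()
    a=np.radians(yaw); yv=np.array([np.cos(a),np.sin(a),0]); zv=np.array([0,0,-1.]); T=np.c_[np.cross(yv,zv),yv,zv]
    d=R.T@(np.array([x,y,z])-s["tool_pos"])/.2; r=Ro.from_matrix(R.T@T).as_rotvec()/(np.pi/2)
    print("t",s["t"],"pos",s["tool_pos"].round(4),"d",d.round(4),"r",r.round(4),"dist",np.linalg.norm(d)*.2,"F",s["force"].round(2))
if __name__=="__main__": go(*map(float,sys.argv[1:]))
E
python3 go.py .386 .266 .12 78.7;python3 go.py .302 .41 .16 73.7
```

```text
t 0.2 pos [0.2183 0.5585 0.218 ] d [-1.3133 -1.056   0.491 ] r [-8.000e-04 -1.000e-04 -1.118e-01] dist 0.35104972639353565 F [-0.28  0.52  0.36]
t 0.2 pos [0.2183 0.5585 0.218 ] d [-0.6599 -0.5386  0.2904] r [-0.0008 -0.0001 -0.0562] dist 0.1799924738316848 F [-0.28  0.52  0.36]
```

Emit:
jog_arm(
  rows=[
    [[-0.66,-0.54,0.29],[0,0,-0.056]],
    [[-0.66,-0.54,0.29],[0,0,-0.056]],
    [[-0.66,-0.54,0.29],[0,0,-0.056]],
    [[-0.66,-0.54,0.29],[0,0,-0.056]],
    [[-0.66,-0.54,0.29],[0,0,-0.056]],
  ],
  hand=-1,
  squeeze=30,
)

```text
t: 0.7
tool_pos: [0.3028, 0.4065, 0.1585]
orientation: [-0.451, -3.108, 0.006]
force: [-0.1, 0.6, -0.5]
opening: 0.093
gripper_force: 0.0
```

```bash
python3 go.py .386 .266 .12 78.7
```

```text
t 0.7 pos [0.3028 0.4065 0.1585] d [-0.5985 -0.5544  0.1943] r [-0.0024 -0.0006 -0.058 ] dist 0.16773588415798574 F [-0.14  0.6  -0.5 ]
```

Emit:
jog_arm(
  rows=[
    [[-0.6,-0.555,0.195],[0,0,-0.058]],
    [[-0.6,-0.555,0.195],[0,0,-0.058]],
    [[-0.6,-0.555,0.195],[0,0,-0.058]],
    [[-0.6,-0.555,0.195],[0,0,-0.058]],
    [[-0.6,-0.555,0.195],[0,0,-0.058]],
  ],
)

```text
t: 1.2
tool_pos: [0.3868, 0.2685, 0.1212]
orientation: [-0.309, -3.126, 0.001]
force: [0.6, -0.6, -0.5]
opening: 0.0933
gripper_force: 0.0
```

```bash
python3 - <<'E'
from m import *
c=cam("wrist"); save(c,"w1.png")
m=comp(white(c,140),(0,0,512,384)); print(m.sum(),rect(m,c,.022))
E
python3 go.py .386 .266 .005 78.7
```

```text
6062 (array([0.40869049, 0.26355606]), array([64.3336792 , 88.16741943]), np.float32(-11.320092))
t 1.25 pos [0.3863 0.2698 0.1217] d [-0.0022 -0.0192  0.5836] r [ 0.0002 -0.0003  0.0008] dist 0.11679207114798303 F [ 0.46 -0.34  0.28]
```

View pics/w1.png

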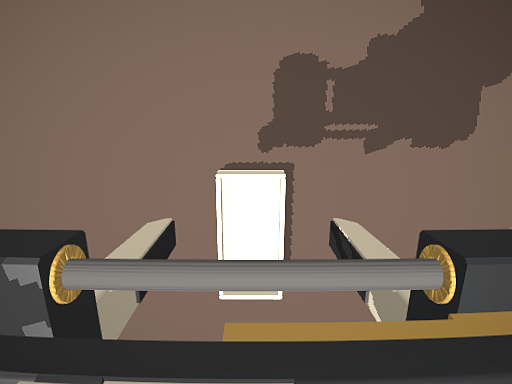

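The wrist view shows the dish between the open fingers, front end at row 170 and back end at row 299, with width and yaw as expected. I'll descend and grip.

Emit:
jog_arm(
  rows=[
    [[0,-0.008,0.25],[0,0,0]],
    [[0,-0.008,0.45],[0,0,0]],
    [[0,-0.008,0.58],[0,0,0]],
    [[0,-0.008,0.58],[0,0,0]],
    [[0,-0.008,0.58],[0,0,0]],
  ],
)

```text
t: 1.75
tool_pos: [0.3855, 0.2696, 0.0065]
orientation: [-0.301, -3.127, -0.0]
force: [-0.5, -0.2, 0.5]
opening: 0.093
gripper_force: 0.0
```

Emit:
jog_arm(
  rows=[
    [[0,0,0],[0,0,0]],
    [[0,0,0],[0,0,0]],
    [[0,0,0],[0,0,0]],
    [[0,0,0],[0,0,0]],
    [[0,0,0],[0,0,0]],
  ],
  hand=1,
  squeeze=30,
)

```text
t: 2.25
tool_pos: [0.3861, 0.2684, 0.0063]
orientation: [0.304, 3.126, 0.0]
force: [-2.2, -0.9, 5.3]
opening: 0.0636
gripper_force: 30.0
```

```bash
python3 go.py .45 .155 .006 76.5
```

```text
t 2.25 pos [0.3861 0.2684 0.0063] d [-0.4226 -0.4947  0.0015] r [0.0002 0.0004 0.0265] dist 0.1301281855400328 F [-2.22 -0.88  5.25]
```

Emit:
jog_arm(
  rows=[
    [[0,0,-0.02],[0,0,0]],
    [[-0.05,-0.06,-0.025],[0,0,0.005]],
    [[-0.18,-0.21,-0.025],[0,0,0.015]],
    [[-0.32,-0.37,-0.025],[0,0,0.022]],
    [[-0.42,-0.49,-0.025],[0,0,0.0265]],
  ],
)

```text
t: 2.75
tool_pos: [0.4499, 0.1542, 0.0106]
orientation: [-0.37, -3.12, 0.001]
force: [0.6, 0.4, -2.3]
opening: 0.064
gripper_force: 29.9
```

```bash
python3 go.py .448 .062 .011 74.8
```

```text
t 2.75 pos [0.4499 0.1542 0.0106] d [-0.0987 -0.4504 -0.0019] r [-0.0002 -0.0001  0.0188] dist 0.0922142102686301 F [ 0.59  0.43 -2.3 ]
```

Emit:
jog_arm(
  rows=[
    [[-0.02,-0.1,0],[0,0,0.005]],
    [[-0.05,-0.23,0],[0,0,0.01]],
    [[-0.08,-0.36,0],[0,0,0.015]],
    [[-0.1,-0.45,0],[0,0,0.019]],
    [[-0.1,-0.45,0],[0,0,0.019]],
  ],
)

```text
t: 3.25
tool_pos: [0.4472, 0.0619, 0.0103]
orientation: [-0.419, -3.113, 0.001]
force: [0.9, -1.0, -2.5]
opening: 0.0638
gripper_force: 29.9
```

```bash
python3 - <<'E'
from m import *
c=cam("top"); save(c,"top2.png")
f=c["frame"].astype(int); b=comp(((f[...,2]-f[...,0]>60)).astype(np.uint8),(215,150,250,185)); ys,xs=np.nonzero(b); print("pod",onz(c,xs.mean(),ys.mean(),.116), len(xs))
rm=red(c); rm[:, :205]=0; rm[:,260:]=0; print("tab",rect(comp(rm,(205,185,245,215)),c,.107))
# magazine/cover edges
cv2.imwrite("pics/t2.png",cv2.resize(c["frame"][110:310,150:310,::-1],(480,600),interpolation=cv2.INTER_CUBIC))
E
python3 go.py .5035 .0470 .011 74.8
```

```text
pod [0.64727589 0.00764043 0.116     ] 141
tab (array([0.56931903, 0.02818749]), array([47.92058182, 14.66419125]), np.float32(74.71892))
t 3.3 pos [0.4474 0.063  0.0104] d [-0.2917 -0.0032 -0.0032] r [-0.     -0.0005 -0.0014] dist 0.05835389035249148 F [ 0.08 -0.   -2.67]
```

View pics/t2.png

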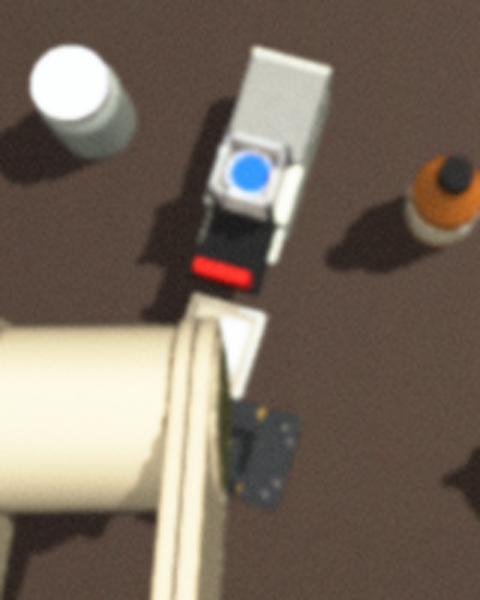

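The crop shows the dish gripped in line with the slide, its back edge at about (213,209)-(239,216) in full-frame pixels, and the tab still home.

```bash
python3 - <<'E'
from m import *
c=cam("top")
a=onz(c,213.6,208.7,.026);b=onz(c,239,215.7,.026);D=np.array([.6478,.0075]);u=np.array([np.cos(np.radians(-15.2)),np.sin(np.radians(-15.2))])
m=(a+b)[:2]/2; print(a,b,"in disp frame",(m-D)@u,(m-D)@[-u[1],u[0]])
E
python3 go.py .5095 .0450 .011 74.8
```

```text
[0.55993908 0.06163582 0.026     ] [ 0.54271584 -0.00414486  0.026     ] in disp frame -0.09866792381859156 -0.0047918117554165834
t 3.35 pos [0.4475 0.0637 0.0105] d [-0.3236 -0.0086 -0.0029] r [ 0.0001 -0.0004 -0.0008] dist 0.06474402007294988 F [ 0.56 -0.59 -2.17]
```

Emit:
jog_arm(
  rows=[
    [[-0.06,0,0],[0,0,0]],
    [[-0.15,0,0],[0,0,0]],
    [[-0.24,0,0],[0,0,0]],
    [[-0.33,0,0],[0,0,0]],
    [[-0.33,0,0],[0,0,0]],
  ],
)

```text
t: 3.85
tool_pos: [0.5134, 0.0471, 0.011]
orientation: [0.414, 3.112, 0.001]
force: [-0.1, -0.4, -2.4]
opening: 0.0636
gripper_force: 29.9
```

Emit:
jog_arm(
  rows=[
    [[0,0,0.015],[0,0,0]],
    [[0,0,0.025],[0,0,0]],
    [[0,0,0.028],[0,0,0]],
  ],
)

```text
t: 4.15
tool_pos: [0.5108, 0.0473, 0.0062]
orientation: [-0.414, -3.113, -0.0]
force: [-9.3, 2.3, 21.0]
opening: 0.0636
gripper_force: 30.0
```

Emit:
jog_arm(
  rows=[
    [[0,0,0],[0,0,0]],
    [[0,0,0],[0,0,0]],
    [[0,0,0],[0,0,0]],
    [[0,0,0],[0,0,0]],
  ],
  hand=-1,
)

```text
t: 4.55
tool_pos: [0.5111, 0.0467, 0.0048]
orientation: [-0.415, -3.114, 0.0]
force: [0.4, -0.5, 0.1]
opening: 0.0905
gripper_force: 0.0
```

```bash
python3 go.py .45 .06 .15 74.8
```

```text
t 4.55 pos [0.5111 0.0467 0.0048] d [ 0.3127 -0.0158 -0.7257] r [-0.     -0.0002  0.0002] dist 0.15807093272117778 F [ 0.37 -0.48  0.05]
```

Emit:
jog_arm(
  rows=[
    [[0,0,-0.1],[0,0,0]],
    [[0.05,0,-0.3],[0,0,0]],
    [[0.2,0,-0.5],[0,0,0]],
    [[0.3,0,-0.72],[0,0,0]],
    [[0.3,0,-0.72],[0,0,0]],
  ],
)

```text
t: 5.05
tool_pos: [0.4559, 0.063, 0.1559]
orientation: [0.413, 3.104, 0.003]
force: [0.9, -1.0, 0.5]
opening: 0.0932
gripper_force: 0.0
```

```bash
python3 - <<'E'
from m import *
s=cam("side"); c=cam("top"); w=cam("wrist")
x0,y0=215,150
A=cv2.resize(s["frame"][140:220,190:300,::-1],(550,400),interpolation=cv2.INTER_CUBIC)
cv2.imwrite("pics/s3.png",A)
rs=comp(red(s),(225,160,260,200)); ys,xs=np.nonzero(rs); i=ys.argmin(); print("red side",xs.mean(),ys.mean())
E
python3 go.py .5705 .0285 .165 -15.2
```

```text
red side 241.91397849462365 177.88172043010752
t 5.2 pos [0.4536 0.0622 0.1489] d [-0.6081 -0.0097 -0.0801] r [4.0000e-04 2.0000e-04 1.0001e+00] dist 0.12269169106160636 F [ 0.34  0.16 -0.7 ]
```

View pics/s3.png

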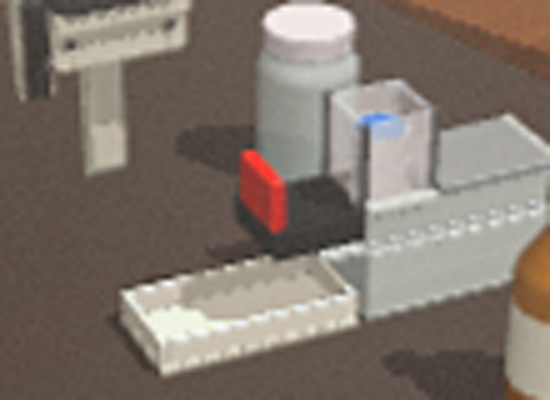

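The side view shows the dish flat, lined up under the slide with its back end a few mm from the pedestal. The tab is still home. Next I turn the tool 90° to grip the tab along the slide.

Emit:
jog_arm(
  rows=[
    [[0,0,-0.1],[0,0,0.095]],
    [[0,0,-0.1],[0,0,0.19]],
    [[0,0,-0.1],[0,0,0.285]],
    [[0,0,-0.1],[0,0,0.38]],
    [[0,0,-0.1],[0,0,0.475]],
  ],
  hand=0.1,
)

```text
t: 5.7
tool_pos: [0.4526, 0.062, 0.1665]
orientation: [-1.529, -2.74, 0.004]
force: [-0.1, 0.2, -0.3]
opening: 0.0578
gripper_force: 0.0
```

Emit:
jog_arm(
  rows=[
    [[0,0,0],[0,0,0.095]],
    [[0,0,0],[0,0,0.19]],
    [[0,0,0],[0,0,0.285]],
    [[0,0,0],[0,0,0.38]],
    [[0,0,0],[0,0,0.475]],
  ],
)

```text
t: 6.2
tool_pos: [0.4526, 0.062, 0.1665]
orientation: [-2.423, -1.995, 0.006]
force: [-0.3, 0.3, 0.0]
opening: 0.0417
gripper_force: 0.0
```

```bash
python3 go.py .5706 .0285 .15 -15.2
```

```text
t 6.2 pos [0.4526 0.062  0.1665] d [-0.0509  0.6116  0.0797] r [-0.0027  0.0007  0.0459] dist 0.12378059191285953 F [-0.3   0.35  0.05]
```

Emit:
jog_arm(
  rows=[
    [[-0.01,0.15,0.02],[0,0,0.045]],
    [[-0.03,0.35,0.04],[0,0,0.045]],
    [[-0.05,0.52,0.08],[0,0,0.045]],
    [[-0.05,0.61,0.08],[0,0,0.045]],
    [[-0.05,0.61,0.08],[0,0,0.045]],
  ],
)

```text
t: 6.7
tool_pos: [0.5718, 0.0288, 0.1496]
orientation: [-2.487, -1.915, 0.006]
force: [-1.1, 1.1, 0.1]
opening: 0.0419
gripper_force: 0.0
```

```bash
python3 - <<'E'
from m import *
w=cam("wrist"); save(w,"w4.png"); s=cam("side")
cv2.imwrite("pics/ws4.png",np.hstack([cv2.resize(w["frame"],(440,330)),cv2.resize(s["frame"][100:220,190:310],(330,330))])[:,:,::-1])
m=comp(red(w),(0,0,512,384)); print(m.sum(),rect(m,w,.107))
E
python3 go.py .5706 .0285 .083 -15.2
```

```text
274 (array([0.57218494, 0.03462743]), array([47.4406395 ,  9.69543457]), np.float32(74.792015))
t 6.8 pos [0.5703 0.0297 0.1506] d [-0.0051  0.0042  0.3382] r [-0.0027  0.0006  0.0048] dist 0.06765090585413616 F [-0.16 -0.03  0.46]
```

View pics/ws4.png

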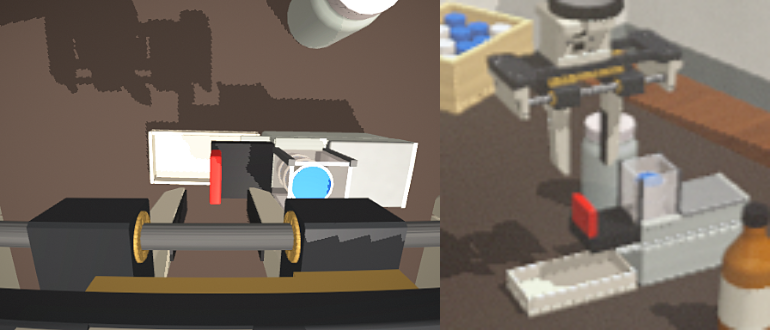

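The wrist view shows the tab between the fingers, near the front one but clear, and the dish under the slide. The side view confirms it. I'll descend and grip the tab.

Emit:
jog_arm(
  rows=[
    [[-0.015,0.004,0.08],[0,0,0.005]],
    [[-0.015,0.004,0.18],[0,0,0.005]],
    [[-0.015,0.004,0.27],[0,0,0.005]],
    [[-0.015,0.004,0.335],[0,0,0.005]],
    [[-0.015,0.004,0.335],[0,0,0.005]],
  ],
)

```text
t: 7.3
tool_pos: [0.569, 0.0269, 0.083]
orientation: [-2.493, -1.907, 0.006]
force: [-1.4, -0.0, 0.3]
opening: 0.0418
gripper_force: 0.0
```

Emit:
jog_arm(
  rows=[
    [[0,0,0],[0,0,0]],
    [[0,0,0],[0,0,0]],
    [[0,0,0],[0,0,0]],
    [[0,0,0],[0,0,0]],
    [[0,0,0],[0,0,0]],
  ],
  hand=1,
  squeeze=25,
)

```text
t: 7.8
tool_pos: [0.5699, 0.0273, 0.0867]
orientation: [-2.493, -1.906, 0.004]
force: [-11.0, 2.3, 7.9]
opening: 0.0098
gripper_force: 25.0
```

```bash
python3 go.py .5706 .0285 .083 -15.2
```

```text
t 7.8 pos [0.5699 0.0273 0.0867] d [0.0067 0.0018 0.0183] r [-0.0025  0.      0.0001] dist 0.003911826490573721 F [-10.95   2.35   7.92]
```

Emit:
jog_arm(
  rows=[
    [[0,-0.05,0],[0,0,0]],
    [[0,-0.11,0],[0,0,0]],
    [[0,-0.17,0],[0,0,0]],
    [[0,-0.23,0],[0,0,0]],
    [[0,-0.28,0],[0,0,0]],
  ],
)

```text
t: 8.3
tool_pos: [0.5182, 0.0416, 0.0867]
orientation: [2.494, 1.907, 0.004]
force: [6.7, -0.1, -2.4]
opening: 0.0096
gripper_force: 25.0
```

Emit:
jog_arm(
  rows=[
    [[0,-0.03,0],[0,0,0]],
    [[0,-0.06,0],[0,0,0]],
    [[0,-0.09,0],[0,0,0]],
    [[0,-0.11,0],[0,0,0]],
    [[0,-0.11,0],[0,0,0]],
  ],
)

```text
t: 8.8
tool_pos: [0.4973, 0.0474, 0.0867]
orientation: [2.494, 1.907, 0.005]
force: [6.6, 2.1, -2.9]
opening: 0.0101
gripper_force: 25.0
```

```bash
python3 go.py .4927 .0483 .0867 -15.2
```

```text
t 8.8 pos [0.4973 0.0474 0.0867] d [-0.0017 -0.0232 -0.0003] r [ 0.0021 -0.0007  0.0001] dist 0.004662210934560878 F [ 6.63  2.1  -2.86]
```

Near the stop now; I'll creep on until the force rises.

Emit:
jog_arm(
  rows=[
    [[0,-0.01,0],[0,0,0]],
    [[0,-0.02,0],[0,0,0]],
    [[0,-0.03,0],[0,0,0]],
    [[0,-0.035,0],[0,0,0]],
    [[0,-0.035,0],[0,0,0]],
  ],
)

```text
t: 9.3
tool_pos: [0.4925, 0.0487, 0.0867]
orientation: [2.492, 1.905, 0.009]
force: [15.7, -0.8, -13.0]
opening: 0.0099
gripper_force: 25.0
```

Run:
```python
from m import *
import time
s=cam("side");st=robot.read_state(); print(st["tool_pos"],st["force"])
cv2.imwrite("pics/s5.png",cv2.resize(s["frame"][140:220,180:300,::-1],(600,400),interpolation=cv2.INTER_CUBIC))
```

```text
[0.49255238 0.04871224 0.0867005 ] [ 17.01978755  -0.26955573 -12.4358431 ]
```

View pics/s5.png

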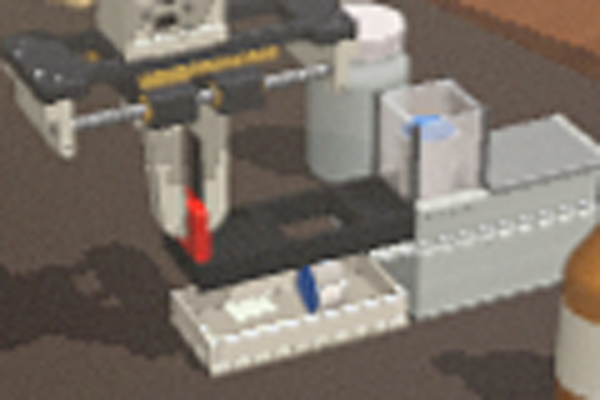

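The side view shows the slide fully out with an empty pocket. The pod lies on its side in the dish and is clear of the slide. Force has risen at the stop after 80 mm. Now I ease it back.

Emit:
jog_arm(
  rows=[
    [[0,0.04,0],[0,0,0]],
    [[0,0.09,0],[0,0,0]],
    [[0,0.14,0],[0,0,0]],
    [[0,0.18,0],[0,0,0]],
    [[0,0.22,0],[0,0,0]],
  ],
)

```text
t: 9.85
tool_pos: [0.5332, 0.0374, 0.0866]
orientation: [2.495, 1.907, 0.003]
force: [3.3, 1.0, 0.6]
opening: 0.0099
gripper_force: 25.0
```

Emit:
jog_arm(
  rows=[
    [[0,0.04,0],[0,0,0]],
    [[0,0.08,0],[0,0,0]],
    [[0,0.11,0],[0,0,0]],
    [[0,0.14,0],[0,0,0]],
    [[0,0.16,0],[0,0,0]],
  ],
)

```text
t: 10.35
tool_pos: [0.5638, 0.0289, 0.0866]
orientation: [2.495, 1.908, 0.001]
force: [3.3, 2.9, 5.6]
opening: 0.0095
gripper_force: 25.0
```

Emit:
jog_arm(
  rows=[
    [[0,0.01,0],[0,0,0]],
    [[0,0.02,0],[0,0,0]],
    [[0,0.03,0],[0,0,0]],
    [[0,0.037,0],[0,0,0]],
    [[0,0.042,0],[0,0,0]],
  ],
)

```text
t: 10.85
tool_pos: [0.5699, 0.0272, 0.0865]
orientation: [-2.494, -1.907, 0.003]
force: [-11.0, 4.2, 16.3]
opening: 0.01
gripper_force: 25.0
```

```bash
python3 go.py .5699 .0273 .0867 -15.2
```

```text
t 10.85 pos [0.5699 0.0272 0.0865] d [ 0.0003  0.0001 -0.0009] r [-0.002   0.0001  0.0002] dist 0.00019510239423818328 F [-11.01   4.17  16.31]
```

Home position is recovered, with contact force at the stop. I'll release with a limited opening and go straight up.

Emit:
jog_arm(
  rows=[
    [[0,0,0],[0,0,0]],
    [[0,0,0],[0,0,0]],
    [[0,0,0],[0,0,0]],
    [[0,0,0],[0,0,0]],
    [[0,0,0],[0,0,0]],
  ],
  hand=0.1,
)

```text
t: 11.35
tool_pos: [0.5708, 0.0267, 0.0857]
orientation: [-2.495, -1.908, 0.001]
force: [0.0, -0.7, -0.7]
opening: 0.041
gripper_force: 0.0
```

Emit:
jog_arm(
  rows=[
    [[0,0,-0.08],[0,0,0]],
    [[0,0,-0.25],[0,0,0]],
    [[0,0,-0.45],[0,0,0]],
    [[0,-0.2,-0.6],[0,0,0]],
    [[0,-0.4,-0.6],[0,0,0]],
  ],
)

```text
t: 11.85
tool_pos: [0.4963, 0.0478, 0.2127]
orientation: [2.492, 1.904, 0.011]
force: [-0.2, -0.3, 0.5]
opening: 0.0419
gripper_force: 0.0
```

Run:
```python
from m import *
s=cam("side");w=cam("wrist");st=robot.read_state(); print(st["t"],st["tool_pos"],st["force"])
rs=comp(red(s),(225,160,260,200)); ys,xs=np.nonzero(rs); print("red side",xs.mean(),ys.mean())
cv2.imwrite("pics/s6.png",np.hstack([cv2.resize(s["frame"][140:220,190:300,::-1],(440,320),interpolation=cv2.INTER_CUBIC),cv2.resize(w["frame"][...,::-1],(360,320))]))
```

```text
11.95 [0.49088689 0.04882589 0.2076082 ] [ 0.27607765 -0.04913975  0.56684255]
red side 241.87234042553192 177.79787234042553
```

View pics/s6.png

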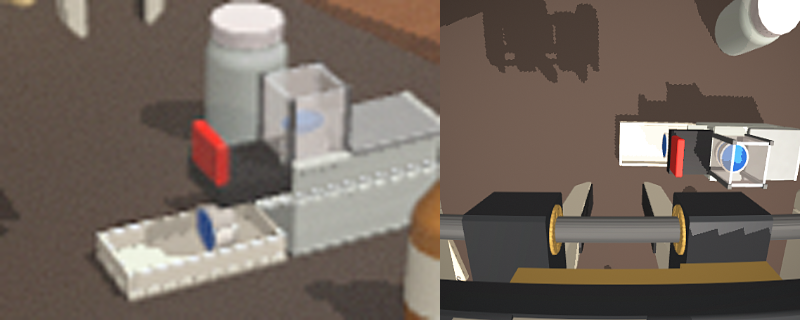

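The slide is home: the tab centroid in the side view matches the start at (241.9, 177.8). The stack has dropped by one, and the pod is in the dish under the outlet.

```bash
python3 -c "
from plant import robot
print(robot.close_job())"
```

```text
the job is handed in; nothing more can be done
None
```

I handed the job in at about 12 s; no verdict came back. By the last pictures, one pod is in the dish (on its side) under the outlet, the slide is eased fully home, the other two pods are still in the dispenser, and the arm never went near the mug, jar or bottle.

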